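# Find the full tin of lug nuts by its weight

### The arm

A 6-joint arm with a two-finger parallel gripper is mounted at the origin on the work surface. World frame = base frame: x ahead of the robot, y to its left, z up, the work surface at z = 0. Lengths are in m, angles in degrees, forces in N, time in s.
With the tool pointing down it reaches from about 0.275 to 0.825 m from the base axis. Payload 4.9 kg.
Tool frame: the origin (TCP) lies midway between the tips of the shut fingers; the grasp point (between the pads) lies 19 mm behind it; z points along the fingers, y is the line along which they close (so a half turn about z gives the same grasp; the last joint's range is limited). The gripper opens to 85 mm and grips with 20 to 120 N. Pads are 22 mm wide; open, the fingers measure 114 mm over their backs; the gripper's body (76 mm by 85 mm) begins 54 mm behind the grasp point. The pads swing forward as they close: fully open they stand 13 mm farther back than shut.
Start: joints at [-75.012, 18.69, -11.035, 60.275, 0, 82.311], TCP at [0.212, -0.507, 0.231] pointing down, gripper open.
Joint ranges: [-152.03, 152.03], [-55.5, 102.48], [-74.3, 77.21], [-110.64, 120.58], [-84.22, 78.4], [-180, 180]. Speed limits (degrees/s): [147.25, 147.25, 180, 180, 180, 180].

### API

Orientations are given as a 3x3 rotation matrix whose columns are the frame's x, y, z axes.
In Python, from plant import get_obs, vision, bot gives the robot as it stands.
- The arm moves only by the shell command python3 -m creep 'ROWS' [FORCE]. ROWS is JSON, a list that holds one entry, the list of rows, each a list of 5 numbers: the shift along the tool's x, y, z in cm, then the turn about the tool's z in rad, then the opening, from 0 (shut) to 1 (fully open). A call has 1 to 8 rows; each row is the pose to reach, as a shift and turn from the pose commanded when the call began, along the tool's axes at that moment; what a row does not reach only later rows make up. A row lasts 1/12 s, in which the tool goes at most 41.7 mm and 7.16 degrees, less where a joint would pass 70% of its speed; a pose out of reach is approached as far as the arm can. A call with a gripper value outside its range is refused whole. The fingers move at their own pace and stop on an object; FORCE is the grip in N (left out, the last holds). Time passes only in rows, so rows that repeat a pose let the fingers close. It gives the time, the measured TCP pose, the force, the opening and the grip force at its end, in the units of the state.
- get_obs(): the state, without advancing time (a new reading comes with each control period).
- vision.grab_frame(name): name is "scene" or "side" or "wrist"; returns a dict with "image" (420x560x3 uint8, red, green, blue), "fx", "fy", "cx", "cy" (pixels), "rvec" (rotation vector, rad) and "tvec" (3), from world to camera coordinates, as OpenCV has them. Camera axes: x right, y down, z forward; pixel columns grow to the right and rows downward; lengths in m; the calibration is good to about 2 mm. A picture is of the moment at which its call begins. There is no depth.
- bot.close_job(): hands the job in; it is judged then, once.
The state is a dict: "time_s": time; "joint_positions": joint angles; "dq": joint speeds; "joint_torque": joint torques, N m; "ee_pos": TCP position; "ee_rot": TCP orientation; "force": force on the tool from outside, world axes, zero at the start; "ft_torque": the same for the moment, N m; "width": finger opening in m; "grasp_force": force on a finger pad.
Only numpy, scipy, OpenCV 4.12 (cv2) and the standard library are available. Lean on these libraries where they do the work, as an engineer would, in place of code of your own. Each camera call takes 0.05 s, during which the arm holds its last target. There are 200 camera calls.

### The job

Pull the aluminium tray by its red handle all the way out from under the blue steel shelf, then heft the three look-alike tins in it to find the heaviest, the one still full of lug nuts. Finish holding that tin up in the gripper, upright and still, at least 15 cm above the tray, with the other two tins standing in the pulled-out tray. Never tip a tin over, and leave the jar, the orange tread gauge, the black nut cover and the hex key where they lie.

Things in the scene. Friction and masses are not known exactly. Their poses are not given: they have to be found in the camera images.
- shelf: fixed blue welded bar shelf standing on the bench; origin on the bench (z = 0) under the middle of the tray when the tray is home; x points to its back, y to its left, z up. The deck reaches from x = -30 to +130 mm and y = -220 to +220 mm, 135 to 151 mm above the bench, on four 16 mm corner posts; it covers the tins while the tray is home, so they cannot be taken from above
- tray: aluminium tray, 120 x 370 mm (x, y), origin on the bench under its centre, axes as the shelf's. Slides only along the shelf's x: origin 0-10 mm in front of the shelf's at the start, 150 mm at the stop; 3 N friction, stays put. Floor top 8 mm above the bench; 3 mm walls 16 mm above the floor, dividers 8 mm, at y = -60 and 60 mm; bay centres y = -120, 0, 120 mm
- tray_grip (a point): middle of the tray's red round handle bar, 10 mm thick, 100 mm long along the shelf's y, 45 mm above the bench with free space beneath, 65 mm in front of the tray's front wall; it moves with the tray. Axes as the shelf's
- tin_a: closed green tin with a yellow band and steel lid, one of three that look alike: 62 mm across, 72 mm tall, plus a lid 58 mm across and 8 mm tall; origin at the centre of its underside, z up. Starts upright in a bay of the tray. Two tins weigh 0.35 to 0.45 kg, the full one 0.69 to 0.81 kg; which is full changes from run to run and cannot be seen
- tin_b: closed green tin with a yellow band and steel lid, one of three that look alike: 62 mm across, 72 mm tall, plus a lid 58 mm across and 8 mm tall; origin at the centre of its underside, z up. Starts upright in a bay of the tray. Two tins weigh 0.35 to 0.45 kg, the full one 0.69 to 0.81 kg; which is full changes from run to run and cannot be seen
- tin_c: closed green tin with a yellow band and steel lid, one of three that look alike: 62 mm across, 72 mm tall, plus a lid 58 mm across and 8 mm tall; origin at the centre of its underside, z up. Starts upright in a bay of the tray. Two tins weigh 0.35 to 0.45 kg, the full one 0.69 to 0.81 kg; which is full changes from run to run and cannot be seen
- jar: bystander: glass jar with a steel cap, 68 mm across, 95 mm tall, standing left of the tray; origin at the centre of its underside
- gauge: bystander: orange aluminium tire tread depth gauge lying flat, about 135 mm long (x), 50 mm wide, 16 mm high; origin under the middle of its body
- nut_cover: bystander: black lug nut cover, 34 mm across, 42 mm tall, standing right of the tray; origin at the centre of its underside
- hex_key: bystander: chrome hex key lying flat, long leg 120 mm (x), short leg 30 mm, 8 mm thick; origin under the middle of its long leg

How it is judged:
By the outcome, as a careful person would: the job done as asked, in the order asked, and still so for the second after the job is handed in, while the arm keeps its last pose, push and grip.
It also fails if it takes over 72 s, if anything falls off the work surface, if the arm or the gripper's body presses on something with over 40 N, if the wrist force passes 120 N, or if a joint passes its speed limit or range.

## Working session

There is one attempt and no reset: what is moved stays moved. The work goes in short steps, Python scripts to look and compute and a shell command to move; the robot and the scene stay as the last step left them, time stands still between calls to the robot, and variables do not carry over. Pictures are saved under pics/ and viewed, at most 10 in all, crops included, and the job is handed in when it is done.

```bash
mkdir -p pics; ls
python3 - <<'E'
from plant import get_obs, vision, bot
import cv2,pickle
o=get_obs();print(o)
for n in("scene","side"):
    f=vision.grab_frame(n);pickle.dump(f,open(f"{n}0.pkl","wb"));cv2.imwrite(f"pics/{n}0.png",f["image"][:,:,::-1]);print(n,f["fx"],f["cx"],f["cy"],f["rvec"],f["tvec"])
E
```

```text
pics
{'time_s': 0.0, 'joint_positions': array([-7.50117772e+01,  1.87330457e+01, -1.10906424e+01,  6.02759812e+01,
       -7.61450928e-04,  8.23102695e+01]), 'dq': array([ 0.01108634, -0.02920228,  0.01412428, -0.04895112,  0.03066623,
        0.0221967 ]), 'joint_torque': array([-1.60041789e-03, -4.43398976e+01,  2.62439615e+01,  1.55484409e-02,
       -3.78242330e-04,  1.53319565e-06]), 'ee_pos': array([ 0.21190284, -0.5069116 ,  0.23050265]), 'ee_rot': array([[ 9.22686559e-01,  3.85550644e-01, -4.62722285e-04],
       [ 3.85550860e-01, -9.22685061e-01,  1.67693667e-03],
       [ 2.19597074e-04, -1.72568990e-03, -9.99998487e-01]]), 'force': array([-0.30378509,  1.16922391,  0.74760667]), 'ft_torque': array([ 0.0321414 , -0.00195983, -0.0033991 ]), 'grasp_force': 0.0, 'width': 0.08522525793147384}
scene 442.81354616159985 281.48956383469067 209.9969806180304 [ 2.29613361  0.99749548 -0.36221067] [-0.41256799 -0.30896604  1.2692346 ]
side 475.7660896861588 280.23712986481485 205.8701006752455 [ 2.20567479 -0.29789407  0.14713578] [-0.57138539  0.15786271  0.91893369]
```

View pics/scene0.png

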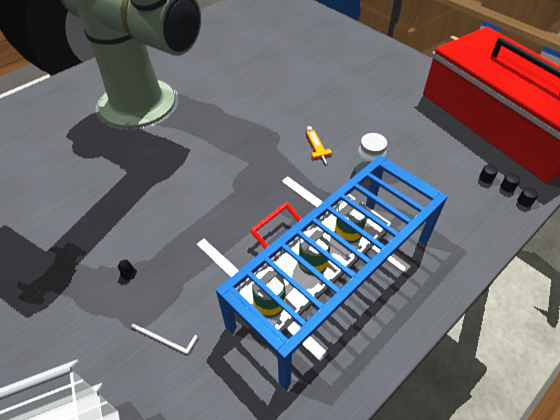

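View pics/side0.png

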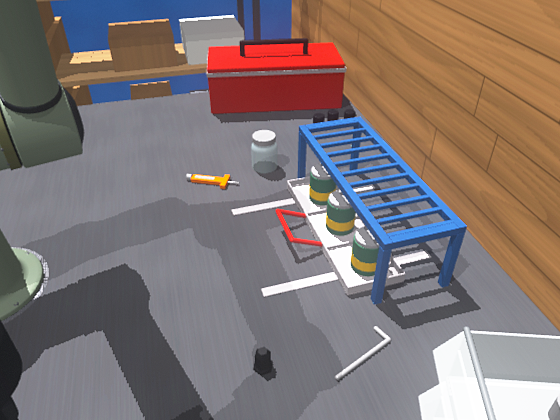

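The scene view shows the shelf deck with corners near (383,157), (446,197), (287,350) and (219,290). The red handle is near (251,232)-(290,206), the jar at (373,148), the gauge at (318,145), the cover at (127,270) and the hex key at (165,338). The side view has the deck corners near (299,127), (362,118), (464,227) and (380,241), with the handle at (278,210)-(290,241).

```bash
cat > h.py <<'E'
import numpy as np,cv2,pickle
def cast(f,uv,z):
    R=cv2.Rodrigues(np.array(f["rvec"],float))[0];t=np.array(f["tvec"],float).ravel()
    uv=np.atleast_2d(np.array(uv,float))
    d=np.c_[(uv[:,0]-f["cx"])/f["fx"],(uv[:,1]-f["cy"])/f["fy"],np.ones(len(uv))]@R
    c=-R.T@t
    return c+d*((z-c[2])/d[:,2])[:,None]
def red(f):
    hsv=cv2.cvtColor(f["image"],cv2.COLOR_RGB2HSV)
    return ((hsv[...,0]<6)|(hsv[...,0]>174))&(hsv[...,1]>150)&(hsv[...,2]>90)
E
python3 - <<'E'
from h import *
np.set_printoptions(precision=4,suppress=True)
C={"scene":[(383,157),(446,197),(287,350),(219,290)],"side":[(299,127),(362,118),(464,227),(380,241)]}
W={"scene":(240,195,310,255),"side":(265,200,325,255)}
for n in C:
    f=pickle.load(open(n+"0.pkl","rb"))
    p=cast(f,C[n],.151)[:,:2];print(n,p.tolist())
    print(" lens",[np.linalg.norm(p[i]-p[(i+1)%4]) for i in range(4)])
    ax=(p[1]-p[0])+(p[2]-p[3]); ay=(p[0]-p[3])+(p[1]-p[2])
    print(" yaw from y-axis",np.degrees(np.arctan2(-ay[0],ay[1])),"x",np.degrees(np.arctan2(ax[1],ax[0])),"ctr",p.mean(0))
    m=red(f);x0,y0,x1,y1=W[n];k=np.zeros_like(m);k[y0:y1,x0:x1]=m[y0:y1,x0:x1]
    v,u=np.nonzero(k);q=cast(f,np.c_[u,v],.045)[:,:2]
    a=np.radians(np.degrees(np.arctan2(-ay[0],ay[1])));X=np.array([np.cos(a),np.sin(a)]);Y=np.array([-X[1],X[0]])
    s=q@X;b=q[s<s.min()+.012];print(" bar n",len(b),"s",s.min(),"y",(b@Y).min(),(b@Y).max(), "mid", X*(s.min()+.005)+Y*((b@Y).min()+(b@Y).max())/2,"grip angle",np.degrees(np.arctan2(*(-(np.linalg.svd(b-b.mean(0))[2][0]))[[0,1]]*[1,-1])))
    for nm,uv,z in (("jarcap",{"scene":(373,140),"side":(264,136)}[n],.095),):print(nm,cast(f,uv,z))
E
```

```text
scene [[0.7031371459299056, 0.19658052517463875], [0.8531729837851478, 0.19896875857163088], [0.8631600094036932, -0.22457495748111375], [0.7148946807835024, -0.2370208602579453]]
 lens [np.float64(0.15005484430595048), np.float64(0.4236614451286233), np.float64(0.14878678760825342), np.float64(0.43376076479424674)]
 yaw from y-axis 1.4532013038186875 x 2.8469007685165746 ctr [ 0.7836 -0.0165]
 bar n 219 s 0.5888046307651312 y -0.09436576121529569 0.016390122993926993 mid [ 0.5946 -0.0239] grip angle -178.02414102830338
jarcap [[0.6224 0.2748 0.095 ]]
side [[0.6913217806816081, 0.19219883686402162], [0.8526838047677334, 0.19562728769108328], [0.8597549179028322, -0.23515489121031397], [0.7031676279779786, -0.2300714367942025]]
 lens [np.float64(0.1613984420378489), np.float64(0.4308402097065741), np.float64(0.15666978290280115), np.float64(0.4224363953467556)]
 yaw from y-axis 1.270360781725061 x -0.29823578839631637 ctr [ 0.7767 -0.0194]
 bar n 180 s 0.5889879888083644 y -0.09134943658129314 0.020933473364634577 mid [ 0.5946 -0.022 ] grip angle -178.36692350361864
jarcap [[0.6246 0.2707 0.095 ]]
```

```bash
cat > go.py <<'E'
# usage: go.py x y z yaw_of_tool_y : prints shift (cm, tool axes) and turn
import sys,numpy as np
from plant import get_obs
o=get_obs();R=np.array(o["ee_rot"]);t=np.array([float(v) for v in sys.argv[1:4]])
s=R.T@(t-o["ee_pos"])*100
yaw=np.degrees(np.arctan2(R[1,1],R[0,1]))
d=-(float(sys.argv[4])-yaw);d=(d+180)%360-180
print("shift",s.round(2),"turn",round(np.radians(d),3),"yaw",yaw.round(1),"pos",o["ee_pos"].round(4),"F",o["force"].round(2),"w",round(o["width"],4),"g",round(o["grasp_force"],1),"t",o["time_s"],"q",np.round(o["joint_positions"],0))
E
python3 go.py 0.5946 -0.023 0.231 1.5
```

```text
shift [ 5.397e+01 -2.990e+01  1.000e-02] turn -1.201 yaw -67.3 pos [ 0.2119 -0.507   0.2306] F [-0.23  0.88  0.51] w 0.0854 g 0.0 t 0.1 q [-75.  19. -11.  60.   0.  82.]
```

```bash
python3 -m creep '[[[4,-2.2,0,-0.1,1],[7.5,-4.2,0,-0.2,1],[11,-6.1,0,-0.3,1],[14.5,-8,0,-0.4,1],[18,-10,0,-0.5,1],[21.5,-12,0,-0.6,1],[25,-14,0,-0.65,1],[28,-15.5,0,-0.7,1]]]' && python3 go.py 0.5946 -0.023 0.231 1.5
```

```text
time_s: 0.77
ee_pos: [0.4113, -0.2539, 0.2311]
ee_rot: [[0.454, 0.891, -0.0], [0.891, -0.454, 0.001], [0.001, -0.001, -1.0]]
force: [-0.1, -0.9, -0.2]
width: 0.0852
grasp_force: 0.0
shift [2.889e+01 5.840e+00 2.000e-02] turn -0.498 yaw -27.0 pos [ 0.4113 -0.2539  0.2311] F [-0.07 -0.88 -0.17] w 0.0852 g 0.0 t 0.7667 q [-40.  12. -21.  58.   0.  77.]
```

```bash
python3 go.py 0.5946 -0.023 0.151 1.5
```

```text
shift [28.89  5.85  8.02] turn -0.498 yaw -27.0 pos [ 0.4113 -0.2539  0.2311] F [-0.07 -0.88 -0.17] w 0.0852 g 0.0 t 0.7667 q [-40.  12. -21.  58.   0.  77.]
```

```bash
python3 -m creep '[[[3.8,0.8,0,-0.1,1],[7.6,1.6,0,-0.2,1],[11.4,2.4,0,-0.3,1],[15.2,3.2,0,-0.4,1],[19,4,0,-0.5,1],[22.8,4.8,0,-0.5,1],[26.6,5.4,0,-0.5,1],[28.9,5.85,0,-0.5,1]]]' && python3 -m creep '[[[0,0,3,0,1],[0,0,6,0,1],[0,0,8,0,1],[0,0,8,0,1],[0,0,8,0,1]]]'; python3 go.py 0.5946 -0.023 0.026 1.5
python3 - <<'E'
from plant import vision
import cv2,pickle,numpy as np
fs=[]
for n in("wrist","side"):
    f=vision.grab_frame(n);pickle.dump(f,open(f"{n}1.pkl","wb"));fs.append(cv2.resize(f["image"],(400,300)))
cv2.imwrite("pics/ws1.png",np.hstack(fs)[:,:,::-1])
E
```

```text
time_s: 1.43
ee_pos: [0.5963, -0.0229, 0.2307]
ee_rot: [[-0.028, 1.0, -0.0], [1.0, 0.028, 0.001], [0.001, -0.0, -1.0]]
force: [0.7, -0.7, 0.2]
width: 0.0854
grasp_force: 0.0
time_s: 1.85
ee_pos: [0.5937, -0.026, 0.1502]
ee_rot: [[-0.025, 1.0, -0.003], [1.0, 0.025, 0.001], [0.001, -0.003, -1.0]]
force: [0.6, -0.2, 0.9]
width: 0.0852
grasp_force: 0.0
shift [ 0.29  0.14 12.42] turn -0.001 yaw 1.4 pos [ 0.5937 -0.026   0.1502] F [ 0.59 -0.15  0.94] w 0.0852 g 0.0 t 1.85 q [-10.  27. -11.  52.   0.  79.]
```

View pics/ws1.png

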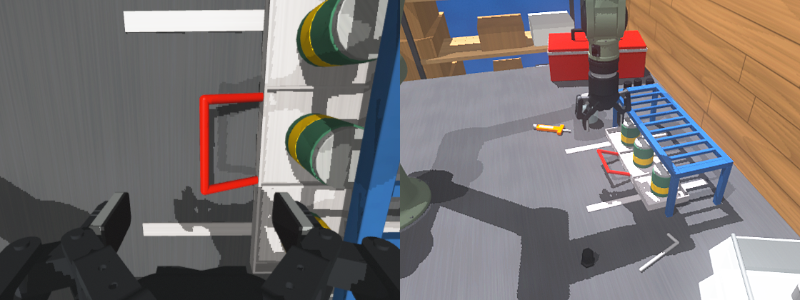

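The wrist view shows the red handle bar at about (205,145) in the half-size crop. The side view has the gripper at (600,100), well above the handle. I'll project known points to check the calibration.

Run:
```python
from h import *
np.set_printoptions(precision=4,suppress=True)
for n in("wrist1","side1"):
    f=pickle.load(open(n+".pkl","rb"))
    p=cv2.projectPoints(np.array([[.5937,-.026,.15],[.5937,-.026,.17],[.5946,-.023,.045]]),np.array(f["rvec"],float),np.array(f["tvec"],float),np.array([[f["fx"],0,f["cx"]],[0,f["fy"],f["cy"]],[0,0,1]]),None)[0]
    print(n,p.reshape(-1,2))
f=pickle.load(open("wrist1.pkl","rb"));m=red(f);v,u=np.nonzero(m)
k=(u<400)&(v>100)&(v<300);q=cast(f,np.c_[u,v][k],.045);print(q.min(0),q.max(0))
s=q[:,0]<q[:,0].min()+.02;b=q[s];print(b.mean(0))
print(cast(f,[(205*1.4,98*1.4),(205*1.4,190*1.4)],.045))
print(f["tvec"],-cv2.Rodrigues(f["rvec"])[0].T@f["tvec"])
```

```text
wrist1 [[280.5317 272.7098]
 [280.2496 295.2811]
 [282.6146 205.3415]]
side1 [[284.2719 184.5616]
 [284.3217 176.063 ]
 [284.0552 224.836 ]]
[ 0.5906 -0.0788  0.045 ] [0.6578 0.0349 0.045 ]
[ 0.5983 -0.0188  0.045 ]
[[ 0.5964  0.0278  0.045 ]
 [ 0.5995 -0.0735  0.045 ]]
[-0.593  -0.0549  0.291 ] [0.5927 0.0469 0.293 ]
```

```bash
python3 -m creep '[[[0.1,0.1,3,0,1],[0.2,0.2,6,0,1],[0.2,0.2,8,0,1],[0.2,0.2,10,0,1],[0.2,0.2,11.5,0,1],[0.2,0.2,12.4,0,1],[0.2,0.2,12.4,0,1],[0.2,0.2,12.4,0,1]]]' && python3 -m creep '[[[0,0,0,0,0.5],[0,0,0,0,0.3],[0,0,0,0,0],[0,0,0,0,0],[0,0,0,0,0],[0,0,0,0,0],[0,0,0,0,0],[0,0,0,0,0]]]' 40;  python3 go.py 0.456 -0.0265 0.026 1.5
```

```text
time_s: 2.62
ee_pos: [0.5977, -0.0245, 0.0284]
ee_rot: [[-0.025, 1.0, 0.001], [1.0, 0.025, -0.0], [-0.0, 0.001, -1.0]]
force: [-0.1, 0.5, 0.3]
width: 0.0852
grasp_force: 0.0
time_s: 3.28
ee_pos: [0.5967, -0.0242, 0.0276]
ee_rot: [[-0.025, 1.0, -0.0], [1.0, 0.025, -0.0], [-0.0, -0.0, -1.0]]
force: [-1.1, 0.2, 4.1]
width: 0.0086
grasp_force: 39.0
shift [  0.13 -14.08   0.16] turn -0.001 yaw 1.4 pos [ 0.5967 -0.0242  0.0276] F [-1.08  0.16  4.11] w 0.0086 g 39.0 t 3.2833 q [ -9.  35. -18.  37.  -0.  79.]
```

```bash
python3 -m creep '[[[0,-0.3,0,0,0],[0,-0.8,0,0,0],[0,-1.5,0,0,0],[0,-2.3,0,0,0],[0,-3.1,0,0,0],[0,-3.9,0,0,0],[0,-4.7,0,0,0],[0,-5.5,0,0,0]]]' 60 && python3 -m creep '[[[0,-0.8,0,0,0],[0,-1.6,0,0,0],[0,-2.4,0,0,0],[0,-3.2,0,0,0],[0,-4.0,0,0,0],[0,-4.8,0,0,0],[0,-5.6,0,0,0],[0,-6.4,0,0,0]]]' && python3 -m creep '[[[0,-0.6,0,0,0],[0,-1.1,0,0,0],[0,-1.4,0,0,0],[0,-1.6,0,0,0],[0,-1.8,0,0,0],[0,-1.9,0,0,0],[0,-1.9,0,0,0]]]';  python3 go.py 0.456 -0.0265 0.026 1.5
```

```text
time_s: 3.95
ee_pos: [0.5414, -0.0261, 0.0276]
ee_rot: [[-0.025, 1.0, 0.001], [1.0, 0.025, -0.001], [-0.001, 0.001, -1.0]]
force: [4.1, -1.8, 2.7]
width: 0.0078
grasp_force: 59.3
time_s: 4.62
ee_pos: [0.4775, -0.0282, 0.0276]
ee_rot: [[-0.025, 1.0, 0.001], [1.0, 0.025, -0.002], [-0.002, 0.001, -1.0]]
force: [4.3, -4.7, 1.9]
width: 0.0078
grasp_force: 59.3
time_s: 5.2
ee_pos: [0.4582, -0.0289, 0.0276]
ee_rot: [[-0.024, 1.0, -0.0], [1.0, 0.024, -0.003], [-0.003, -0.0, -1.0]]
force: [2.0, -5.8, 4.0]
width: 0.0081
grasp_force: 59.6
shift [ 0.25 -0.21  0.16] turn -0.002 yaw 1.4 pos [ 0.4582 -0.0289  0.0276] F [ 2.   -5.78  4.01] w 0.0081 g 59.6 t 5.2 q [-13.  24. -39.  27.  -0.  76.]
```

```bash
for i in 1; do python3 -m creep '[[[-0.05,-0.2,0,0,0],[-0.05,-0.3,0,0,0],[-0.05,-0.4,0,0,0],[-0.05,-0.4,0,0,0]]]'; python3 -m creep '[[[-0.05,-0.2,0,0,0],[-0.05,-0.3,0,0,0],[-0.05,-0.4,0,0,0],[-0.05,-0.4,0,0,0]]]'; done
```

```text
time_s: 5.53
ee_pos: [0.4559, -0.029, 0.0276]
ee_rot: [[-0.025, 1.0, 0.003], [1.0, 0.025, -0.001], [-0.001, 0.003, -1.0]]
force: [5.9, -3.4, -0.7]
width: 0.0077
grasp_force: 59.1
time_s: 5.87
ee_pos: [0.456, -0.029, 0.0277]
ee_rot: [[-0.025, 1.0, 0.01], [1.0, 0.025, 0.001], [0.001, 0.01, -1.0]]
force: [15.5, -1.0, -13.1]
width: 0.0079
grasp_force: 58.4
```

```bash
python3 -m creep '[[[0,0.3,0,0,0],[0,0.4,0,0,0],[0,0.4,0,0,0],[0,0.4,0,0,1],[0,0.4,0,0,1],[0,0.4,0,0,1],[0,0.4,0,0,1],[0,0.4,0,0,1]]]' && python3 -m creep '[[[0,0,-2,0,1],[0,0,-5,0,1],[0,0,-9,0,1],[0,0,-13,0,1],[0,0,-17,0,1],[0,0,-21,0,1],[0,0,-24,0,1],[0,0,-24,0,1]]]'
python3 - <<'E'
from plant import vision
import cv2,pickle,numpy as np
for n in("wrist","side","scene"):
    f=vision.grab_frame(n);pickle.dump(f,open(f"{n}2.pkl","wb"));cv2.imwrite(f"pics/{n}2.png",f["image"][:,:,::-1])
E
```

```text
time_s: 6.53
ee_pos: [0.4537, -0.0284, 0.0269]
ee_rot: [[-0.025, 1.0, -0.002], [1.0, 0.025, 0.001], [0.001, -0.002, -1.0]]
force: [0.4, 0.9, 0.8]
width: 0.0679
grasp_force: 0.0
time_s: 7.2
ee_pos: [0.4578, -0.0293, 0.2734]
ee_rot: [[-0.025, 1.0, 0.01], [1.0, 0.025, -0.002], [-0.002, 0.01, -1.0]]
force: [1.1, 0.4, 0.6]
width: 0.0852
grasp_force: 0.0
```

View pics/wrist2.png

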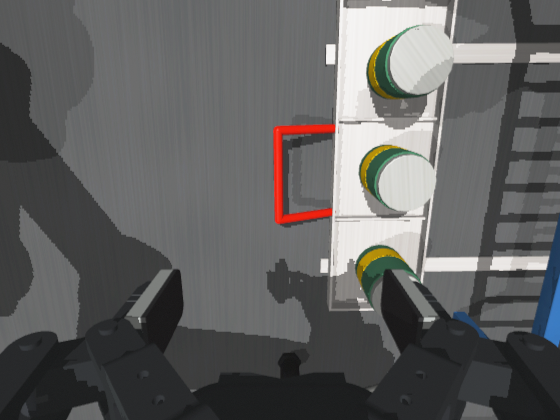

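View pics/side2.png

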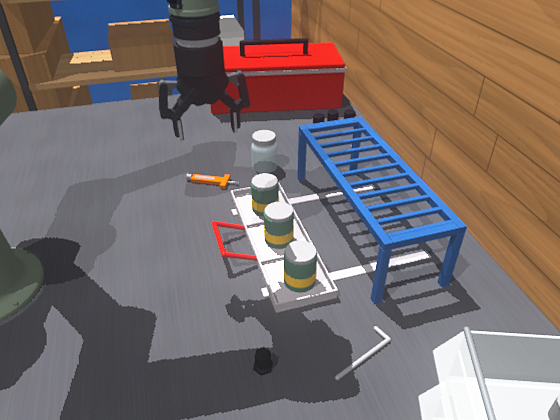

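Tray is fully out: wrist view shows lids at about (421,58) and (406,181), and the third partly hidden at (385,285). Side view lids are at about (264,181), (279,211) and (300,252), all upright. I'll cast the lid centres and the green body outlines.

```bash
python3 - <<'E'
from h import *
np.set_printoptions(precision=4,suppress=True)
f=pickle.load(open("wrist2.pkl","rb"))
print("wrist",cast(f,[(421,59),(406,181)],.088)[:,:2], "bar",cast(f,[(280,130),(280,220)],.045)[:,:2],"bay walls",cast(f,[(338,121),(436,122),(334,216),(425,218)],.016)[:,:2])
for n,W in(("side2",(230,150,340,300)),("scene2",(150,150,400,330))):
    f=pickle.load(open(n+".pkl","rb"));hsv=cv2.cvtColor(f["image"],cv2.COLOR_RGB2HSV)
    y=cv2.inRange(hsv,(20,140,80),(32,255,255));x0,y0,x1,y1=W;k=np.zeros_like(y);k[y0:y1,x0:x1]=y[y0:y1,x0:x1]
    c=-cv2.Rodrigues(f["rvec"])[0].T@np.array(f["tvec"],float)
    for ct in cv2.findContours(k,0,2)[0]:
        if cv2.contourArea(ct)<60:continue
        b=ct.reshape(-1,2);l,r=b[:,0].min(),b[:,0].max()
        print(n,"band bbox",cv2.boundingRect(ct),cv2.contourArea(ct))
f=pickle.load(open("side2.pkl","rb"));print("side lids",cast(f,[(264,181),(279,210),(300,250)],.088)[:,:2])
E
python3 go.py 0.583 -0.025 0.273 1.5
```

```text
wrist [[ 0.5816  0.0894]
 [ 0.583  -0.0215]] bar [[ 0.4576  0.0217]
 [ 0.4601 -0.0793]] bay walls [[ 0.5238  0.0317]
 [ 0.6365  0.0336]
 [ 0.5274 -0.0822]
 [ 0.6411 -0.0821]]
side2 band bbox (284, 270, 32, 18) 204.5
side2 band bbox (264, 228, 29, 16) 167.5
side2 band bbox (252, 199, 15, 13) 69.0
scene2 band bbox (207, 252, 30, 18) 166.5
scene2 band bbox (253, 218, 27, 15) 152.5
scene2 band bbox (290, 192, 25, 13) 141.5
side lids [[ 0.5788  0.0852]
 [ 0.5832 -0.0246]
 [ 0.5889 -0.1506]]
shift [ 0.04 12.87 -0.63] turn -0.001 yaw 1.4 pos [ 0.4544 -0.0286  0.2668] F [-0.49  0.45 -0.26] w 0.0854 g 0.0 t 7.35 q [-13.   7. -21.  62.   0.  76.]
```

Run:
```python
import cv2
a=cv2.imread("pics/side2.png")[160:310,215:345];cv2.imwrite("pics/c2.png",cv2.resize(a,None,fx=4,fy=4,interpolation=cv2.INTER_CUBIC))
```

```text
(no output)
```

View pics/c2.png

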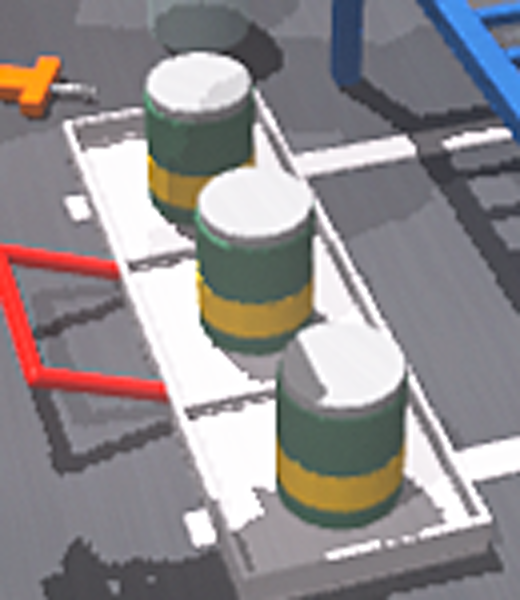

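The crop shows all three tins upright, one per bay, with lid centres at (199,82), (256,203) and (340,363). I'll start with the middle tin.

```bash
python3 -m creep '[[[0,3,0,0,1],[0,6.5,0,0,1],[0,10,0,0,1],[0.2,12.5,2,0,1],[0.3,12.8,5,0,1],[0.3,12.8,8,0,1],[0.3,12.8,10,0,1],[0.3,12.8,10,0,1]]]' && python3 -m creep '[[[0,0,0,0,1],[0,0,0,0,1]]]'; python3 go.py 0.583 -0.0235 0.032 1.5
```

```text
time_s: 8.02
ee_pos: [0.5777, -0.0217, 0.16]
ee_rot: [[-0.025, 1.0, -0.013], [1.0, 0.025, 0.002], [0.003, -0.013, -1.0]]
force: [-0.0, -0.5, -0.0]
width: 0.0855
grasp_force: 0.0
time_s: 8.18
ee_pos: [0.5827, -0.0226, 0.1675]
ee_rot: [[-0.025, 1.0, -0.0], [1.0, 0.025, 0.0], [0.0, -0.0, -1.0]]
force: [0.3, 0.2, -0.0]
width: 0.0851
grasp_force: 0.0
shift [-0.09  0.03 13.55] turn -0.001 yaw 1.4 pos [ 0.5827 -0.0226  0.1675] F [ 0.34  0.17 -0.04] w 0.0851 g 0.0 t 8.1833 q [ -9.  25. -11.  54.   0.  79.]
```

Now descend on the middle tin, close gently and lift.

```bash
python3 -m creep '[[[0,0,2.5,0,1],[0,0,5,0,1],[0,0,7.5,0,1],[0,0,10,0,1],[0,0,12,0,1],[0,0,13.5,0,1],[0,0,13.5,0,1],[0,0,13.5,0,1]]]' && python3 -m creep '[[[0,0,0,0,0.8],[0,0,0,0,0.7],[0,0,0,0,0.65],[0,0,0,0,0.6],[0,0,0,0,0.5],[0,0,0,0,0.5],[0,0,0,0,0.5],[0,0,0,0,0.5]]]' 45; python3 go.py 0.583 -0.0235 0.032 1.5
```

```text
time_s: 8.85
ee_pos: [0.5833, -0.0227, 0.0332]
ee_rot: [[-0.025, 1.0, 0.001], [1.0, 0.025, -0.0], [-0.0, 0.001, -1.0]]
force: [1.7, 0.6, 0.0]
width: 0.0857
grasp_force: 0.0
time_s: 9.52
ee_pos: [0.5844, -0.0229, 0.0346]
ee_rot: [[-0.025, 1.0, 0.004], [1.0, 0.025, -0.001], [-0.001, 0.004, -1.0]]
force: [-0.4, -0.3, 5.6]
width: 0.0613
grasp_force: 48.4
shift [-0.06 -0.14  0.26] turn -0.001 yaw 1.4 pos [ 0.5844 -0.0229  0.0346] F [-0.41 -0.28  5.63] w 0.0613 g 48.4 t 9.5167 q [ -9.  33. -20.  37.  -0.  79.]
```

```bash
python3 -m creep '[[[0,0,-0.5,0,0.5],[0,0,-1.2,0,0.5],[0,0,-2.2,0,0.5],[0,0,-3,0,0.5],[0,0,-3.5,0,0.5],[0,0,-4,0,0.5],[0,0,-4,0,0.5],[0,0,-4,0,0.5]]]' && for i in 1 2 3; do python3 -m creep '[[[0,0,0,0,0.5],[0,0,0,0,0.5]]]' | grep -E 'pos|force|time'; done
```

```text
time_s: 10.18
ee_pos: [0.5829, -0.0226, 0.0726]
ee_rot: [[-0.025, 1.0, 0.001], [1.0, 0.025, -0.0], [-0.0, 0.001, -1.0]]
force: [0.3, 0.1, -3.7]
width: 0.0618
grasp_force: 49.8
time_s: 10.35
ee_pos: [0.5823, -0.0225, 0.0718]
force: [0.2, -0.2, -3.8]
grasp_force: 49.8
time_s: 10.52
ee_pos: [0.5825, -0.0225, 0.0719]
force: [-0.1, 0.3, -3.6]
grasp_force: 49.8
time_s: 10.68
ee_pos: [0.5827, -0.0226, 0.0721]
force: [0.5, 0.5, -3.9]
grasp_force: 49.8
```

It reads 3.75 N, so about 0.38 kg: a light one. Put it back and go to the left tin.

```bash
python3 -m creep '[[[0,0,0.8,0,0.5],[0,0,1.6,0,0.5],[0,0,2.4,0,0.5],[0,0,3,0,0.5],[0,0,3.4,0,0.5],[0,0,3.7,0,0.5],[0,0,3.8,0,0.5],[0,0,3.8,0,0.5]]]' && python3 -m creep '[[[0,0,0,0,0.6],[0,0,0,0,0.75],[0,0,0,0,0.85],[0,0,0,0,1],[0,0,0,0,1],[0,0,0,0,1],[0,0,0,0,1]]]' && python3 -m creep '[[[0,0,-1,0,1],[0,0,-3,0,1],[0,0,-6,0,1],[0,0,-9,0,1],[0,0,-12,0,1],[0,0,-13.5,0,1],[0,0,-13.5,0,1],[0,0,-13.5,0,1]]]'; python3 go.py 0.581 0.0875 0.167 1.5
```

```text
time_s: 11.35
ee_pos: [0.5831, -0.0224, 0.0347]
ee_rot: [[-0.025, 1.0, 0.001], [1.0, 0.025, 0.0], [0.0, 0.001, -1.0]]
force: [-1.5, 1.5, 0.6]
width: 0.0615
grasp_force: 50.0
time_s: 11.93
ee_pos: [0.5828, -0.0226, 0.0343]
ee_rot: [[-0.025, 1.0, 0.0], [1.0, 0.025, -0.0], [-0.0, 0.0, -1.0]]
force: [0.0, -0.4, 0.7]
width: 0.0857
grasp_force: 0.0
time_s: 12.6
ee_pos: [0.5836, -0.0227, 0.1709]
ee_rot: [[-0.025, 1.0, 0.003], [1.0, 0.025, -0.0], [-0.001, 0.003, -1.0]]
force: [0.3, 0.3, -0.4]
width: 0.0854
grasp_force: 0.0
shift [11.03  0.02  0.38] turn -0.001 yaw 1.4 pos [ 0.5836 -0.0227  0.1709] F [ 0.27  0.28 -0.4 ] w 0.0854 g 0.0 t 12.6 q [ -9.  25. -11.  54.  -0.  79.]
```

```bash
python3 -m creep '[[[3,0,0,0,1],[6.5,0,0,0,1],[9.5,0.1,0,0,1],[11,0.1,0,0,1],[11,0.1,0,0,1],[11,0.1,0,0,1],[11,0.1,0,0,1]]]' && python3 go.py 0.581 0.0875 0.033 1.5
python3 - <<'E'
from plant import vision
import cv2,pickle
f=vision.grab_frame("side");cv2.imwrite("pics/side3.png",f["image"][:,:,::-1][60:340,150:400])
E
```

```text
time_s: 13.18
ee_pos: [0.5803, 0.0869, 0.1683]
ee_rot: [[-0.025, 1.0, -0.002], [1.0, 0.025, -0.001], [-0.0, -0.002, -1.0]]
force: [-0.2, -0.1, -0.1]
width: 0.0855
grasp_force: 0.0
shift [ 0.07  0.09 13.53] turn -0.001 yaw 1.4 pos [0.5803 0.0869 0.1683] F [-0.18 -0.12 -0.11] w 0.0855 g 0.0 t 13.1833 q [  1.  25. -11.  54.  -0.  90.]
```

View pics/side3.png

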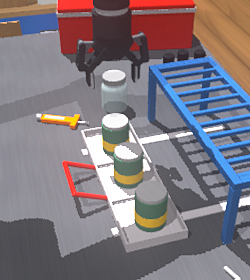

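The middle tin is back upright in its bay at (128,165), and the gripper hangs over the left tin at (115,133). Weigh the left tin.

```bash
python3 -m creep '[[[0,0,2.5,0,1],[0,0,5,0,1],[0,0,7.5,0,1],[0,0,10,0,1],[0,0,12,0,1],[0,0,13.5,0,1],[0,0,13.5,0,1],[0,0,13.5,0,1]]]' && python3 -m creep '[[[0,0,0,0,0.8],[0,0,0,0,0.7],[0,0,0,0,0.65],[0,0,0,0,0.6],[0,0,0,0,0.5],[0,0,0,0,0.5],[0,0,0,0,0.5],[0,0,0,0,0.5]]]' 45 &&  python3 -m creep '[[[0,0,-0.5,0,0.5],[0,0,-1.2,0,0.5],[0,0,-2.2,0,0.5],[0,0,-3,0,0.5],[0,0,-3.5,0,0.5],[0,0,-4,0,0.5],[0,0,-4,0,0.5],[0,0,-4,0,0.5]]]' && for i in 1 2 3; do python3 -m creep '[[[0,0,0,0,0.5],[0,0,0,0,0.5]]]' | grep -E 'pos|force|time|wid'; done
```

```text
time_s: 13.9
ee_pos: [0.5803, 0.0863, 0.0336]
ee_rot: [[-0.023, 1.0, -0.002], [1.0, 0.023, -0.0], [-0.0, -0.002, -1.0]]
force: [0.2, 1.0, -0.6]
width: 0.0854
grasp_force: 0.0
time_s: 14.57
ee_pos: [0.5827, 0.0871, 0.0361]
ee_rot: [[-0.025, 1.0, 0.004], [1.0, 0.025, -0.001], [-0.001, 0.004, -1.0]]
force: [0.5, -1.7, 6.8]
width: 0.0607
grasp_force: 49.2
time_s: 15.23
ee_pos: [0.5812, 0.0874, 0.0746]
ee_rot: [[-0.025, 1.0, 0.001], [1.0, 0.025, 0.0], [0.0, 0.001, -1.0]]
force: [0.7, -0.2, -3.2]
width: 0.061
grasp_force: 49.9
time_s: 15.4
ee_pos: [0.5806, 0.0874, 0.0738]
force: [0.1, -0.3, -3.1]
width: 0.0606
grasp_force: 49.9
time_s: 15.57
ee_pos: [0.5807, 0.0874, 0.0739]
force: [-0.1, 0.0, -4.0]
width: 0.0608
grasp_force: 49.9
time_s: 15.73
ee_pos: [0.5809, 0.0874, 0.0741]
force: [1.0, 0.9, -4.0]
width: 0.0609
grasp_force: 49.9
```

This one reads about 3.7 N, so also light. Put it back and go to the right tin.

```bash
python3 -m creep '[[[0,0,0.8,0,0.5],[0,0,1.6,0,0.5],[0,0,2.4,0,0.5],[0,0,3,0,0.5],[0,0,3.4,0,0.5],[0,0,3.7,0,0.5],[0,0,3.8,0,0.5],[0,0,3.8,0,0.5]]]' && python3 -m creep '[[[0,0,0,0,0.6],[0,0,0,0,0.75],[0,0,0,0,0.85],[0,0,0,0,1],[0,0,0,0,1],[0,0,0,0,1],[0,0,0,0,1]]]' && python3 -m creep '[[[0,0,-1,0,1],[0,0,-3,0,1],[0,0,-6,0,1],[0,0,-9,0,1],[0,0,-12,0,1],[0,0,-13.5,0,1],[0,0,-13.5,0,1],[0,0,-13.5,0,1]]]' && python3 -m creep '[[[-3,0,0,0,1],[-6.5,0,0,0,1],[-10,0,0,0,1],[-13.5,0,0,0,1],[-17,0,0,0,1],[-20.5,0.1,0,0,1],[-23,0.2,0,0,1],[-23.8,0.2,0,0,1]]]' && python3 -m creep '[[[0,0,0,0,1],[0,0,0,0,1],[0,0,0,0,1]]]' | grep time ; python3 go.py 0.588 -0.151 0.034 1.5;  python3 - <<'E'
from plant import vision
import cv2,pickle
f=vision.grab_frame("side");cv2.imwrite("pics/side4.png",f["image"][:,:,::-1][60:340,150:400])
E
```

```text
time_s: 16.4
ee_pos: [0.5811, 0.0875, 0.0363]
ee_rot: [[-0.025, 1.0, 0.0], [1.0, 0.025, 0.0], [0.0, 0.0, -1.0]]
force: [0.1, -0.3, -3.7]
width: 0.0605
grasp_force: 50.0
time_s: 16.98
ee_pos: [0.5812, 0.0874, 0.0365]
ee_rot: [[-0.025, 1.0, 0.0], [1.0, 0.025, -0.0], [-0.0, 0.0, -1.0]]
force: [0.8, -0.4, -0.2]
width: 0.0857
grasp_force: 0.0
time_s: 17.65
ee_pos: [0.5818, 0.0874, 0.1729]
ee_rot: [[-0.025, 1.0, 0.003], [1.0, 0.025, 0.0], [-0.0, 0.003, -1.0]]
force: [0.8, -0.3, 0.6]
width: 0.0856
grasp_force: 0.0
time_s: 18.32
ee_pos: [0.5881, -0.1542, 0.1696]
ee_rot: [[-0.021, 1.0, -0.002], [1.0, 0.021, -0.0], [-0.0, -0.002, -1.0]]
force: [0.1, -0.4, -0.2]
width: 0.0854
grasp_force: 0.0
time_s: 18.57
shift [-0.23 -0.02 13.66] turn 0.0 yaw 1.5 pos [ 0.5884 -0.1489  0.1706] F [-0.93  0.24  0.47] w 0.0855 g 0.0 t 18.5667 q [-21.  27.  -7.  56.   0.  67.]
```

View pics/side4.png

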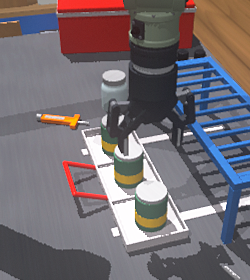

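All three tins are upright, with the right one at (150,205) under the gripper. Weigh it.

```bash
python3 -m creep '[[[-0.2,0,2.5,0,1],[-0.2,0,5,0,1],[-0.2,0,7.5,0,1],[-0.2,0,10,0,1],[-0.2,0,12,0,1],[-0.2,0,13.5,0,1],[-0.2,0,13.6,0,1],[-0.2,0,13.6,0,1]]]' && python3 -m creep '[[[0,0,0,0,0.8],[0,0,0,0,0.7],[0,0,0,0,0.65],[0,0,0,0,0.6],[0,0,0,0,0.5],[0,0,0,0,0.5],[0,0,0,0,0.5],[0,0,0,0,0.5]]]' 60 &&  python3 -m creep '[[[0,0,-0.5,0,0.5],[0,0,-1.2,0,0.5],[0,0,-2.2,0,0.5],[0,0,-3,0,0.5],[0,0,-3.5,0,0.5],[0,0,-4,0,0.5],[0,0,-4,0,0.5],[0,0,-4,0,0.5]]]' && for i in 1 2; do python3 -m creep '[[[0,0,0,0,0.5],[0,0,0,0,0.5]]]' | grep -E 'pos|force|time|wid'; done
```

```text
time_s: 19.28
ee_pos: [0.5882, -0.1508, 0.0346]
ee_rot: [[-0.027, 1.0, -0.002], [1.0, 0.027, 0.001], [0.001, -0.002, -1.0]]
force: [-0.3, 0.6, 0.8]
width: 0.0852
grasp_force: 0.0
time_s: 19.95
ee_pos: [0.5912, -0.1524, 0.0377]
ee_rot: [[-0.026, 1.0, 0.005], [1.0, 0.026, -0.0], [-0.0, 0.005, -1.0]]
force: [2.3, 1.9, 5.2]
width: 0.0618
grasp_force: 65.3
time_s: 20.62
ee_pos: [0.5891, -0.1525, 0.0755]
ee_rot: [[-0.025, 1.0, 0.0], [1.0, 0.025, -0.0], [-0.0, 0.0, -1.0]]
force: [-0.3, 0.8, -8.1]
width: 0.0617
grasp_force: 67.0
time_s: 20.78
ee_pos: [0.5885, -0.1523, 0.0747]
force: [0.0, 0.4, -8.5]
width: 0.0614
grasp_force: 67.0
time_s: 20.95
ee_pos: [0.5887, -0.1523, 0.0749]
force: [-0.7, -0.7, -8.0]
width: 0.0617
grasp_force: 67.0
```

It reads 8.2 N, so this is the full one. Lift it high.

```bash
python3 -m creep '[[[0,0,-1,0,0.5],[0,0,-3,0,0.5],[0,0,-5.5,0,0.5],[0,0,-8,0,0.5],[0,0,-10.5,0,0.5],[0,0,-13,0,0.5],[0,0,-15,0,0.5],[0,0,-16.5,0,0.5]]]' && python3 -m creep '[[[0,0,-1,0,0.5],[0,0,-2,0,0.5],[0,0,-2.5,0,0.5],[0,0,-2.5,0,0.5],[0,0,-2.5,0,0.5],[0,0,-2.5,0,0.5],[0,0,-2.5,0,0.5],[0,0,-2.5,0,0.5]]]' && python3 -m creep '[[[0,0,0,0,0.5],[0,0,0,0,0.5],[0,0,0,0,0.5],[0,0,0,0,0.5],[0,0,0,0,0.5],[0,0,0,0,0.5]]]'
python3 - <<'E'
from plant import vision
import cv2,numpy as np
cv2.imwrite("pics/end.png",np.hstack([cv2.resize(vision.grab_frame(n)["image"],(400,300)) for n in("side","scene")])[:,:,::-1])
E
```

```text
time_s: 21.62
ee_pos: [0.5896, -0.1527, 0.2435]
ee_rot: [[-0.025, 1.0, 0.003], [1.0, 0.025, -0.001], [-0.001, 0.003, -1.0]]
force: [1.2, 0.7, -7.6]
width: 0.0618
grasp_force: 67.9
time_s: 22.28
ee_pos: [0.5886, -0.1523, 0.2643]
ee_rot: [[-0.025, 1.0, -0.002], [1.0, 0.025, 0.001], [0.001, -0.002, -1.0]]
force: [0.3, -0.2, -6.9]
width: 0.0616
grasp_force: 67.9
time_s: 22.78
ee_pos: [0.589, -0.1525, 0.2653]
ee_rot: [[-0.025, 1.0, 0.0], [1.0, 0.025, -0.0], [-0.0, 0.0, -1.0]]
force: [-0.9, -0.4, -7.1]
width: 0.0618
grasp_force: 67.9
```

View pics/end.png

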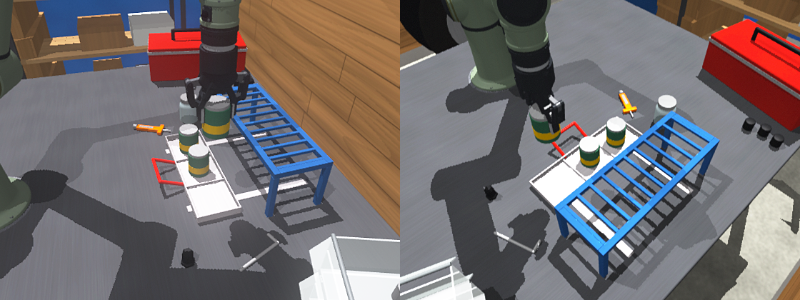

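The heavy tin is held upright at (217,120) in the side view. The other two stand in the tray at (188,140) and (198,160), and the bystanders have not moved.

```bash
python3 -c "
from plant import bot;print(bot.close_job())"
```

```text
the job is handed in; nothing more can be done
None
```

The tray is pulled out to its stop, and the full tin (the right-hand one, about 8 N against 3.7 N for each of the others) is held upright about 20 cm above the tray; the other two stand in their bays, and the job is handed in.

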